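# Set the height gauge and hold the bayonet plug home

## Robot

A 7-joint arm with a two-finger parallel gripper is mounted at the origin on the work surface. World frame = base frame: x ahead of the robot, y to its left, z up, the work surface at z = 0. Lengths are in m, angles in rad, forces in N, time in s.
With the tool pointing down it reaches from about 0.425 to 0.95 m from the base axis. Payload 16.7 kg.
Tool frame: the origin (TCP) lies midway between the tips of the shut fingers; the grasp point (between the pads) lies 19 mm behind it (hold_point_z is the distance from the TCP to the grasp point, in m); z points along the fingers, y is the direction in which the jaws open and shut (so a half turn about z gives the same grasp; the last joint's range is limited). The gripper opens to 94 mm and grips with 3 to 60 N. Pads are 16 mm wide; open, the fingers measure 119 mm over their backs; the gripper's body (75 mm by 177 mm) begins 78 mm behind the grasp point.
Start: joints at [1.004, 0.426, 0.074, 1.606, -0.034, 1.111, -0.067], TCP at [0.273, -0.617, 0.205] pointing down, gripper open.
Joint ranges: [-2.85, 2.85], [-0.5, 2.14], [-1.23, 1.37], [0.21, 2.46], [-1.02, 4.16], [0.16, 2.05], [-2.73, 2.73]. Speed limits (rad/s): [1.89, 1.89, 2.39, 2.39, 3.01, 3.01, 3.01].

## Interface

Orientations are given as a unit quaternion [w, x, y, z].
In Python, from station import * gives the robot as it stands.
- The arm moves only by the tool arm_command, never from a script. Its argument "targets" is a list of rows, each an object of numbers: "rx", "ry", "rz": the turn, a rotation vector about the world's x, y, z in degrees; "dx", "dy", "dz": the shift along the world's x, y, z in mm; "fingers": the opening in per cent of the stroke, from 0 (shut) to 100 (fully open). A call has 1 to 8 rows; each row shifts and turns the commanded pose from where the row before left it; what a row does not reach is not made up. A row lasts 1/10 s, in which the tool goes at most 50 mm and 8.59 degrees, less where a joint would pass 70% of its speed; a pose out of reach is approached as far as the arm can. A call with a gripper value outside its range is refused whole. The fingers move at their own pace and stop on an object; "grip_force" is the grip in N (left out, the last holds). Time passes only in rows, so rows that do not move let the fingers close. It gives the time, the measured TCP pose, the force and the opening at its end, in the units of the state.
- sense(): the state, without advancing time (a new reading comes with each control period).
- camera(name): name is "scene" or "top" or "wrist"; returns (picture, depth): 400x640x3 uint8, blue, green, red; 400x640 float32, m along the optical axis (not along the pixel's ray), 0 where there is no reading.
- camera_params(name): a dict with "camera_matrix" (3x3 intrinsics, pixels), "k1" (the pictures are not rectified: a ray, as slopes to the right and down, at radius r is drawn at 1 + k1 r^2 times it, then the intrinsics apply), "R" (3x3) and "t" (3): a world point X has camera coordinates R X + t. Camera axes: x right, y down, z forward; pixel columns grow to the right and rows downward; lengths in m; the calibration is good to about 2 mm. A picture is of the moment at which its call begins: read the wrist's pose just before it. camera_params takes no time and is no camera call; for the wrist camera it gives the pose at the moment of the call.
- job_done(): hands the job in, once; it reports no verdict.
The state is a dict: "clock": time; "qpos": joint angles; "qvel": joint speeds; "effort": joint torques, N m; "eef_pos": TCP position; "tcp_rot": TCP orientation; "contact_force": force on the tool from outside, world axes, zero at the start; "torque": the same for the moment, N m; "gripper_width": finger opening in m.
Only numpy, scipy, OpenCV 4.12 (cv2) and the standard library are available. Lean on these libraries where they do the work, as an engineer would, in place of code of your own. Each camera call takes 0.05 s, during which the arm holds its last target.

## Task

First lower the height gauge by its red knob until its foot rests on the brass sample, and leave it there. Then take the orange-gripped bayonet plug, push it nose first into the sprung aluminium socket with its lugs in the slots, twist it a quarter turn clockwise (seen from above) and press it fully home, collar down on the rim. The readout is live only while the plug is held like that, so finish still gripping it and holding it down; leave the blue cap, the screwdriver and the spare steel block where they are.

Things in the scene. Friction and masses are not known exactly. Their poses are not given: they have to be found in the camera images.
- gauge: Height gauge stand, fixed to the bench. Origin at the bench surface below its spindle; z up. Light grey base plate 10 mm thick, 80 mm wide, from x = -40 to +80 mm; steel column at x = +62 mm; blue arm 26 mm wide, its top 115 mm above the bench, from the column to the spindle.
- spindle (a joint): Travel of the gauge spindle (m): 0 = fully up, grows downward to at most 0.060. Foot height above the bench = 0.085 - value, so it reads 0.050 when the foot stands on the sample. A light spring draws it down but drag holds it wherever it is left; pushing down on the knob with about 2 to 3 N moves it.
- gauge_knob (a point): Centre of the flat top of the red knob on the spindle (disc 32 mm in diameter, 12 mm thick, flat on top); 115 mm above the foot, 200 mm minus the spindle value above the bench. Nothing stands above it.
- gauge_foot (a point): Centre of the underside of the spindle's foot (18 mm in diameter).
- sample: Loose brass sample block 44 x 44 x 25 mm (0.38 kg) lying on the gauge's base plate under the foot. Origin at the centre of its underside, 10 mm above the bench; z is up.
- plug: Loose bayonet plug, 0.11 to 0.22 kg, standing on its nose on the bench. Origin at the centre of the nose's underside, z up. Steel barrel 28 mm in diameter, tapered over the lowest 4 mm; two brass lugs along +x and -x, 6 mm wide, 8 to 14 mm above the origin, reaching 22 mm from the axis; black collar 48 mm in diameter from 28 to 34 mm. A half turn about z makes no difference.
- plug_grip (a point): Middle of the plug's orange grip bar, 52 mm above the nose. The bar is 44 mm long along the plug's x (in line with the lugs, white line on top), 26 mm wide along its y and 36 mm tall (34 to 70 mm above the nose): grip it across y. Same axes as the plug.
- socket: Bayonet socket fixed to the bench: round aluminium housing 64 mm across on a black base 86 x 86 x 10 mm. Origin on its axis at the bench surface; z up. Hole 32 mm in diameter through a flange 10 mm thick; two slots for the lugs, 10 mm wide, along its +x and -x (yellow marks). Below it the lugs turn clockwise only (from above), to a stop 3 to 6 degrees past a quarter turn (red marks, y axis).
- socket_rim (a point): Centre of the socket's mouth, level with its flat rim 60 mm above the bench; axes as the socket. Plug fully home: collar on this rim, plug origin 28 mm below it. The lugs clear the flange and can turn once the plug origin is over 24 mm below the rim; let go after the twist, the plug springs back up to there.
- plunger (a joint): Travel of the brass spring plunger inside the socket (m), pushed by the plug's nose: 0 = up, its top 14 mm below the rim; 0.014 when the plug is fully home; max 0.020. Spring 4 N at 0 plus 0.5 N per mm (11 N fully home).
- dust_cap: Bystander: loose blue cap, 36 mm in diameter, 42 mm tall with its small button. Origin at the centre of its underside. It and the plug may change places.
- screwdriver: Bystander: loose screwdriver 160 mm long, lying beyond the socket. Origin at the middle of its underside.
- spare_block: Bystander: loose steel block 40 x 40 x 18 mm lying on the bench. Origin at the centre of its underside.
Not all that is in view belongs to the job. There is more than one size of the plug; the job needs the middle-sized.

How it is judged:
By the outcome, as a careful person would: the job done as asked, in the order asked, and still so for the second after the job is handed in, while the arm keeps its last pose, push and grip.
It also fails if it takes over 69 s, if anything falls off the work surface, if the arm or the gripper's body presses on something with over 40 N, if the wrist force passes 120 N, or if a joint passes its speed limit or range.

## Working session

There is one attempt and no reset: what is moved stays moved. The work goes in short steps, Python scripts to look and compute and a tool call to move; the robot and the scene stay as the last step left them, time stands still between calls to the robot, and variables do not carry over. Pictures are saved under pics/ and viewed, and the job is handed in when it is done.

Besides the shell and the picture viewer there is one more tool, called as name(argument=value, ...) on one line, values as JSON. arm_command: Moves the arm, as the interface text tells. Its arguments: {"type":"object","properties":{"targets":{"type":"array"},"grip_force":{"type":"number"}},"required":["targets"]}

```bash
ls; mkdir -p pics; python3 - <<'E'
from station import *
import cv2, numpy as np
s=sense(); print({k:np.round(v,3).tolist() for k,v in s.items()})
for n in ["scene","top"]:
    p,d=camera(n); cv2.imwrite(f"pics/{n}0.png",p); np.save(f"pics/{n}0d.npy",d)
    c=camera_params(n); print(n,np.round(c["camera_matrix"],1).tolist(),c["k1"],np.round(c["R"],3).tolist(),np.round(c["t"],3).tolist())
E
```

```text
pics
{'clock': 0.0, 'qpos': [1.005, 0.427, 0.074, 1.607, -0.034, 1.111, -0.067], 'qvel': [-0.001, 0.001, -0.001, -0.0, 0.0, -0.0, 0.001], 'effort': [-0.002, -93.582, 3.666, -45.419, -0.049, 0.02, 0.0], 'eef_pos': [0.273, -0.617, 0.205], 'tcp_rot': [-0.001, 0.978, 0.207, -0.0], 'contact_force': [0.295, 0.037, -0.057], 'torque': [-0.009, -0.006, 0.056], 'gripper_width': 0.094}
scene [[390.3, 0.0, 320.1], [0.0, 390.3, 196.7], [0.0, 0.0, 1.0]] -0.05755076546953585 [[0.679, 0.734, 0.013], [0.522, -0.47, -0.712], [-0.516, 0.49, -0.703]] [-0.347, -0.226, 1.249]
top [[436.5, 0.0, 321.0], [0.0, 436.5, 210.4], [0.0, 0.0, 1.0]] -0.11010203510476343 [[-0.006, -1.0, -0.007], [-0.993, 0.007, -0.122], [0.122, 0.006, -0.993]] [-0.031, 0.572, 1.154]
```

View pics/scene0.png

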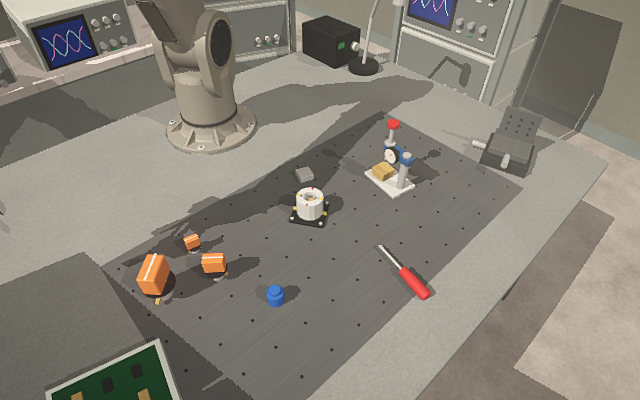

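View pics/top0.png

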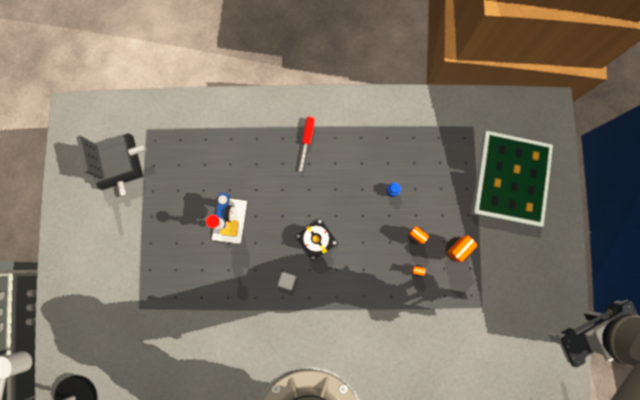

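Three orange-gripped plugs in the top view: large (462,249), middle (418,236), small (419,271). The middle one fits, and I will confirm it in a crop. Next I'll measure everything.

```bash
cat > h.py <<'E'
import cv2, numpy as np
from station import *
def rays(c,uv):
    K=np.array(c["camera_matrix"]);uv=np.atleast_2d(np.float64(uv)).reshape(-1,1,2)
    n=cv2.undistortPoints(uv,K,np.array([c["k1"],0,0,0,0.])).reshape(-1,2)
    R=np.array(c["R"]);t=np.array(c["t"])
    o=-R.T@t; d=np.c_[n,np.ones(len(n))]@R
    return o,d
def onplane(c,uv,z):
    o,d=rays(c,uv); return o+d*((z-o[2])/d[:,2])[:,None]
def proj(c,X):
    X=np.atleast_2d(np.float64(X)); R=np.array(c["R"])
    return cv2.projectPoints(X,cv2.Rodrigues(R)[0],np.array(c["t"],float),np.array(c["camera_matrix"]),np.array([c["k1"],0,0,0,0.]))[0].reshape(-1,2)
def tri(c1,u1,c2,u2):
    o1,d1=rays(c1,u1);o2,d2=rays(c2,u2);d1=d1[0]/np.linalg.norm(d1);d2=d2[0]/np.linalg.norm(d2)
    s=np.linalg.lstsq(np.c_[d1,-d2],o2-o1,rcond=None)[0]
    a=o1+s[0]*d1;b=o2+s[1]*d2
    return (a+b)/2,np.linalg.norm(a-b)
def mask(p,col):
    h=cv2.cvtColor(p,cv2.COLOR_BGR2HSV);H,S,V=[h[...,i].astype(int) for i in range(3)]
    if col=="red": m=((H<5)|(H>174))&(S>150)&(V>70)
    if col=="orange": m=(H>6)&(H<17)&(S>150)&(V>90)
    if col=="blue": m=(H>100)&(H<125)&(S>120)&(V>60)
    if col=="brass": m=(H>17)&(H<30)&(S>100)&(V>80)
    if col=="white": m=(S<40)&(V>200)
    return m.astype(np.uint8)
def blobs(m,amin=15):
    n,l,st,ce=cv2.connectedComponentsWithStats(m)
    return [(st[i,4],np.round(ce[i],1).tolist(),st[i,:4].tolist()) for i in range(1,n) if st[i,4]>=amin]
def crop(p,x0,y0,x1,y1,k,fn):
    cv2.imwrite(fn,cv2.resize(p[y0:y1,x0:x1],None,fx=k,fy=k,interpolation=cv2.INTER_CUBIC))
E
python3 - <<'E'
from h import *
for n in ["scene","top"]:
    p=cv2.imread(f"pics/{n}0.png")
    for c in ["red","orange","blue","brass"]: print(n,c,blobs(mask(p,c)))
t=cv2.imread("pics/top0.png");s=cv2.imread("pics/scene0.png")
a=cv2.resize(t[180:300,190:350],None,fx=5,fy=5,interpolation=cv2.INTER_CUBIC);cv2.imwrite("pics/a.png",a)
b=cv2.resize(t[170:290,370:490],None,fx=4,fy=4,interpolation=cv2.INTER_CUBIC)
d=cv2.resize(s[215:310,120:240],None,fx=4,fy=4,interpolation=cv2.INTER_CUBIC)
d=cv2.copyMakeBorder(d,0,b.shape[0]-d.shape[0],0,0,cv2.BORDER_CONSTANT)
e=np.hstack([b,d]);cv2.imwrite("pics/b.png",cv2.resize(e,None,fx=.83,fy=.83))
E
```

```text
scene red [(np.int32(109), [392.8, 123.6], [387, 119, 13, 10]), (np.int32(433), [414.2, 283.1], [399, 267, 32, 33])]
scene orange [(np.int32(24), [189.5, 236.1], [183, 233, 14, 7]), (np.int32(134), [192.2, 242.7], [184, 236, 17, 14]), (np.int32(377), [213.7, 263.1], [201, 253, 25, 20]), (np.int32(911), [153.7, 275.0], [137, 254, 33, 41])]
scene blue [(np.int32(103), [415.0, 8.8], [410, 0, 14, 17]), (np.int32(1163), [65.3, 42.1], [37, 19, 57, 48]), (np.int32(138), [73.0, 40.6], [68, 32, 11, 19]), (np.int32(142), [60.1, 44.7], [55, 36, 12, 19]), (np.int32(17), [398.8, 148.3], [395, 145, 10, 8]), (np.int32(327), [275.2, 295.5], [266, 285, 19, 22])]
scene brass [(np.int32(294), [382.4, 170.9], [372, 161, 22, 21]), (np.int32(16), [309.1, 199.1], [306, 198, 7, 3]), (np.int32(15), [294.4, 207.9], [293, 206, 4, 5]), (np.int32(20), [324.2, 213.0], [322, 211, 5, 5]), (np.int32(35), [157.6, 300.9], [155, 298, 6, 7]), (np.int32(113), [143.8, 394.5], [138, 388, 13, 12]), (np.int32(79), [76.8, 396.0], [71, 391, 12, 9])]
top red [(np.int32(244), [307.9, 130.7], [302, 117, 12, 28]), (np.int32(144), 
[... 393 characters left out ...]
9, 209.6], [216, 202, 12, 17])]
top brass [(np.int32(19), [490.4, 10.6], [487, 9, 9, 5]), (np.int32(57), [535.4, 155.3], [532, 151, 8, 9]), (np.int32(57), [516.6, 168.7], [513, 165, 8, 9]), (np.int32(61), [497.2, 182.6], [494, 178, 8, 10]), (np.int32(59), [529.0, 206.8], [526, 202, 7, 10]), (np.int32(212), [230.0, 228.4], [220, 220, 18, 16]), (np.int32(23), [308.3, 227.8], [306, 225, 5, 7]), (np.int32(80), [419.6, 234.5], [413, 228, 14, 14]), (np.int32(50), [315.6, 238.4], [312, 235, 8, 8]), (np.int32(78), [462.3, 245.7], [455, 238, 16, 17]), (np.int32(96), [466.8, 250.9], [459, 242, 16, 18]), (np.int32(41), [323.4, 249.5], [320, 245, 8, 9]), (np.int32(43), [419.0, 270.4], [415, 268, 9, 6])]
```

View pics/a.png

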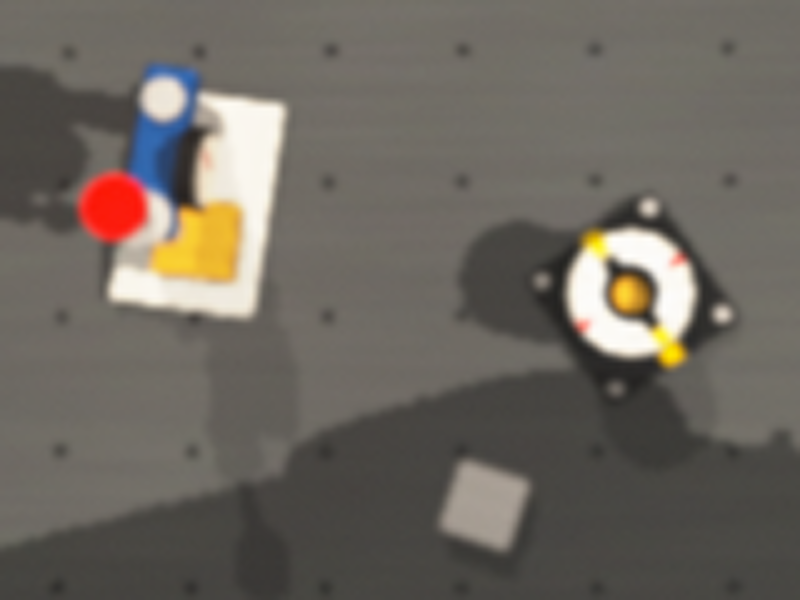

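View pics/b.png

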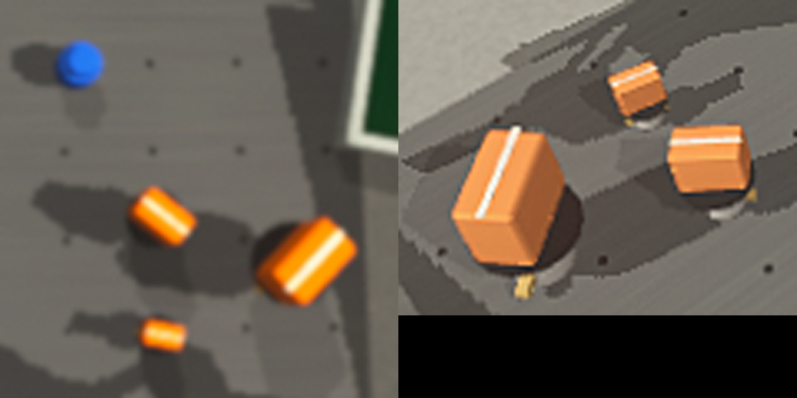

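The crop confirms three sizes: large at top (462,249), middle (418,235) and small (418,270). Now positions, and a check that the middle bar is 44 x 26 mm.

```bash
python3 - <<'E'
from h import *
ct,cs=camera_params("top"),camera_params("scene")
t=cv2.imread("pics/top0.png");s=cv2.imread("pics/scene0.png")
print("knob tri",tri(ct,[212.1,221.0],cs,[392.8,123.0]), onplane(ct,[212.1,221],.2))
d=np.load("pics/top0d.npy"); print("depth knob",d[218:225,209:216].round(3).tolist()[3])
for nm,uv,u2 in [("mid",(418,235.3),(213.7,263)),("small",(418,270.6),(191.5,241.5)),("big",(462,248.5),(153.7,275))]:
    print(nm,tri(ct,uv,cs,u2), onplane(ct,uv,.07))
# min area rect of orange+white in top at z=.07
h=cv2.cvtColor(t,cv2.COLOR_BGR2HSV)
m=((h[...,0]>4)&(h[...,0]<32)&(h[...,1]>90)&(h[...,2]>110)).astype(np.uint8)
for x0,y0,x1,y1,z in [(400,220,435,252,.07),(408,260,430,280,.05),(440,230,482,268,.1)]:
    mm=np.zeros_like(m);mm[y0:y1,x0:x1]=m[y0:y1,x0:x1]
    pts=np.argwhere(mm)[:,::-1]; W=onplane(ct,pts.astype(float),z)[:,:2]*1000
    r=cv2.minAreaRect(W.astype(np.float32)); print(len(pts),r)
# socket
a=np.array([[597,243],[672,354],[679,259],[583,326],[631,294]])/5.+[190,180]-.4
print("sock marks",(onplane(ct,a,.06)*1000).round(1).tolist())
b=np.array([[649,208],[541,281],[615,388],[722,314]])/5.+[190,180]-.4
print("sock screws",(onplane(ct,b,.012)*1000).round(1).tolist())
b=np.array([[287,104],[254,318],[108,297]])/5.+[190,180]-.4
print("gaugebase",(onplane(ct,b,.010)*1000).round(1).tolist())
b=np.array([[163,98]])/5.+[190,180]-.4
print("column top",(onplane(ct,b,.130)*1000).round(1).tolist(),(onplane(ct,b,.115)*1000).round(1).tolist())
print("cap",onplane(ct,[393.5,189],.04), "block",onplane(ct,[286.5,281],.018))
E
```

```text
knob tri (array([0.52965271, 0.22576197, 0.17804617]), np.float64(0.0016918319869445506)) [[0.528068   0.22069569 0.2       ]]
depth knob [1.0429999828338623, 1.0379999876022339, 1.0420000553131104, 1.0420000553131104, 1.0399999618530273, 1.0410000085830688, 1.0379999876022339]
mid (array([ 0.50080902, -0.29454345,  0.04977126]), np.float64(0.00046994716371281806)) [[ 0.49940523 -0.29036452  0.07      ]]
small (array([ 0.40613647, -0.29579541,  0.03463715]), np.float64(0.0011058844611107237)) [[ 0.4069978 -0.2877077  0.07     ]]
big (array([ 0.46347897, -0.40519895,  0.07324385]), np.float64(0.0015073228851341513)) [[ 0.46327624 -0.40695218  0.07      ]]
220 ((501.6629943847656, -292.92852783203125), (50.42570877075195, 33.01881790161133), 50.56135177612305)
121 ((407.2959899902344, -294.0671081542969), (36.89841842651367, 23.951997756958008), 78.05390930175781)
441 ((463.5899963378906, -400.1484375), (47.213890075683594, 71.46521759033203), 43.02048873901367)
sock marks [[521.2, -3.0, 60.0], [462.2, -42.4, 60.0], [512.4, -46.4, 60.0], [477.3, 4.6, 60.0], [494.1, -20.9, 60.0]]
sock screws [[544.4, -30.2, 12.0], [504.4, 29.6, 12.0], [445.3, -11.0, 12.0], [485.5, -70.1, 12.0]]
gaugebase [[604.5, 172.2, 10.0], [484.8, 189.1, 10.0], [496.7, 271.4, 10.0]]
column top [[590.3, 214.2, 130.0]] [[592.6, 217.8, 115.0]]
cap [[ 0.62855946 -0.23359088  0.04      ]] block [[0.38102375 0.06016936 0.018     ]]
```

arm_command(targets=[{"dx": 23, "dy": 41, "dz": 12, "fingers": 0}, {"dx": 23, "dy": 41, "dz": 12, "fingers": 0}, {"dx": 23, "dy": 41, "dz": 12, "fingers": 0}, {"dx": 23, "dy": 41, "dz": 12, "fingers": 0}, {"dx": 23, "dy": 41, "dz": 12, "fingers": 0}, {"dx": 23, "dy": 41, "dz": 12, "fingers": 0}, {"dx": 23, "dy": 41, "dz": 12, "fingers": 0}, {"dx": 23, "dy": 41, "dz": 12, "fingers": 0}])

```text
validation failed for argument at $.ta...
```

```bash
python3 - <<'E'
from h import *
s=sense();print(s["clock"],np.round(s["eef_pos"],4),np.round(s["tcp_rot"],3),np.round(s["qpos"],3))
c=camera_params("wrist");p,d=camera("wrist");np.savez("pics/w1.npz",p=p,d=d,**c)
cv2.imwrite("pics/w1.png",p);print(c)
E
```

```text
0.1 [ 0.2731 -0.6169  0.2048] [-0.001  0.978  0.207 -0.   ] [ 1.004  0.427  0.074  1.607 -0.034  1.111 -0.067]
{'camera_matrix': array([[300.50137665,   0.        , 320.81039709],
       [  0.        , 300.50137665, 198.65981165],
       [  0.        ,   0.        ,   1.        ]]), 'k1': -0.021145736830734573, 'R': array([[ 0.4045589 , -0.91451083, -0.00142899],
       [-0.87558789, -0.38779035,  0.28803557],
       [-0.2639658 , -0.11527615, -0.95761864]]), 't': array([-0.67520144, -0.03141566,  0.39209888])}
```

View pics/w1.png

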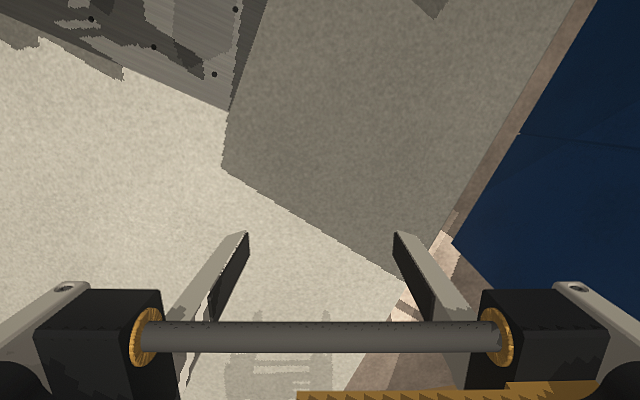

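The call was refused on the argument format, so the arm has not moved. I'll try again with every field in each row.

arm_command(targets=[{"rx": 0, "ry": 0, "rz": 0, "dx": 23, "dy": 41, "dz": 12, "fingers": 0}])

```text
clock: 0.25
eef_pos: [0.292, -0.5788, 0.2154]
tcp_rot: [-0.001, 0.979, 0.204, -0.002]
contact_force: [1.4, 0.2, 0.4]
gripper_width: 0.0893
```

arm_command(targets=[{"rx": 0, "ry": 0, "rz": 0, "dx": 23, "dy": 41, "dz": 12, "fingers": 0}, {"rx": 0, "ry": 0, "rz": 0, "dx": 23, "dy": 41, "dz": 12, "fingers": 0}, {"rx": 0, "ry": 0, "rz": 0, "dx": 23, "dy": 41, "dz": 12, "fingers": 0}, {"rx": 0, "ry": 0, "rz": 0, "dx": 23, "dy": 41, "dz": 12, "fingers": 0}, {"rx": 0, "ry": 0, "rz": 0, "dx": 23, "dy": 41, "dz": 12, "fingers": 0}, {"rx": 0, "ry": 0, "rz": 0, "dx": 23, "dy": 41, "dz": 12, "fingers": 0}, {"rx": 0, "ry": 0, "rz": 0, "dx": 10, "dy": 41, "dz": 12, "fingers": 0}])

```text
clock: 0.95
eef_pos: [0.4456, -0.2868, 0.3017]
tcp_rot: [-0.0, 0.978, 0.208, 0.0]
contact_force: [0.1, 0.1, -0.0]
gripper_width: 0.0331
```

```bash
python3 - <<'E'
from h import *
s=sense();print(s["clock"],np.round(s["eef_pos"],4),np.round(s["tcp_rot"],3),np.round(s["qpos"],3))
c=camera_params("wrist");p,d=camera("wrist");np.savez("pics/w2.npz",p=p,d=d,**c)
cv2.imwrite("pics/w2.png",p)
E
```

```text
0.95 [ 0.4456 -0.2868  0.3017] [-0.     0.978  0.208  0.   ] [ 0.558  0.117 -0.118  1.8    0.014  1.226 -0.717]
```

View pics/w2.png

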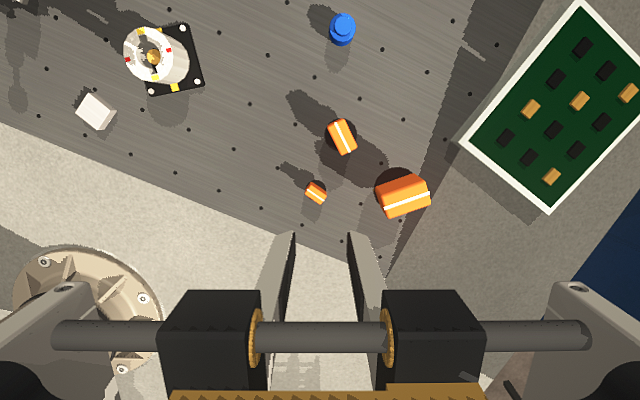

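arm_command(targets=[{"rx": 0, "ry": 0, "rz": 0, "dx": 8, "dy": 47, "dz": 0, "fingers": 0}, {"rx": 0, "ry": 0, "rz": 0, "dx": 8, "dy": 47, "dz": 0, "fingers": 0}, {"rx": 0, "ry": 0, "rz": 0, "dx": 8, "dy": 47, "dz": 0, "fingers": 0}, {"rx": 0, "ry": 0, "rz": 0, "dx": 8, "dy": 47, "dz": 0, "fingers": 0}, {"rx": 0, "ry": 0, "rz": 0, "dx": 8, "dy": 47, "dz": 0, "fingers": 0}, {"rx": 0, "ry": 0, "rz": 0, "dx": 8, "dy": 47, "dz": 0, "fingers": 0}, {"rx": 0, "ry": 0, "rz": 0, "dx": 8, "dy": 47, "dz": 0, "fingers": 0}, {"rx": 0, "ry": 0, "rz": 0, "dx": 0, "dy": 0, "dz": 0, "fingers": 0}])

```text
clock: 1.8
eef_pos: [0.5003, 0.0461, 0.3015]
tcp_rot: [-0.001, 0.978, 0.211, 0.0]
contact_force: [1.1, 0.4, 0.1]
gripper_width: 0.0003
```

```bash
python3 - <<'E'
from h import *
s=sense();print(s["clock"],np.round(s["eef_pos"],4),np.round(s["tcp_rot"],3),np.round(s["qpos"],3))
c=camera_params("wrist");p,d=camera("wrist");np.savez("pics/w3.npz",p=p,d=d,**c)
cv2.imwrite("pics/w3.png",p)
ct=camera_params("top");dt=np.load("pics/top0d.npy")
o,dd=rays(ct,[212,221]); print("knob from top depth",o+dd*np.median(dt[218:225,209:216]))
print("sample top",onplane(ct,[[230,228.4]],.035))
m=mask(p,"red");print(blobs(m))
E
```

```text
1.8 [0.5003 0.0461 0.3015] [-0.001  0.978  0.211  0.   ] [ 0.181  0.088 -0.424  1.839  0.036  1.222 -1.4  ]
knob from top depth [[0.53002661 0.22600172 0.18045635]]
sample top [[0.52402659 0.21345301 0.035     ]]
[(np.int32(78), [429.1, 2.5], [419, 0, 19, 8]), (np.int32(998), [163.3, 91.4], [146, 74, 36, 35])]
```

View pics/w3.png

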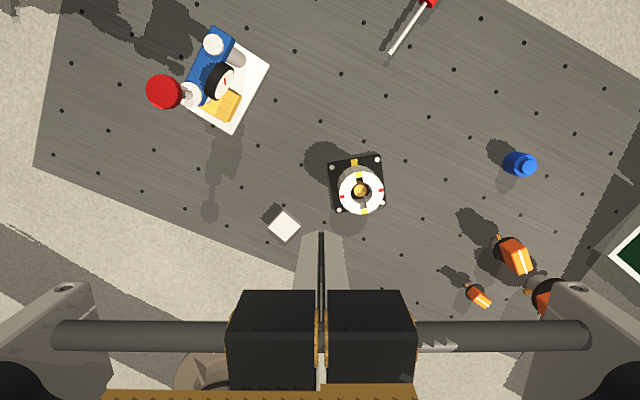

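The wrist view shows the knob at (163,91), the sample at (222,105) and the socket at (361,190). I'll cross-check their positions.

```bash
python3 - <<'E'
from h import *
c=np.load("pics/w3.npz");p=c["p"];d=c["d"]
k=[163.3,91]; o,dd=rays(c,k);print("knob",onplane(c,k,.18),o+dd*np.median(d[88:95,160:167]))
x=cv2.resize(p[135:235,310:410],None,fx=6,fy=6,interpolation=cv2.INTER_CUBIC);cv2.imwrite("pics/s3.png",x)
E
```

```text
knob [[0.52942614 0.22278893 0.18      ]] [[0.52949177 0.2225862  0.18042324]]
```

View pics/s3.png

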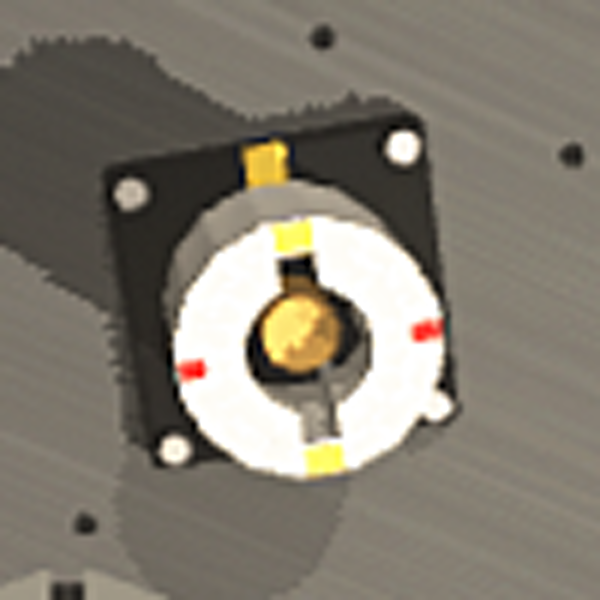

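```bash
python3 - <<'E'
from h import *
c=np.load("pics/w3.npz")
a=(np.array([[294,237],[324,459],[428,330],[192,371],[309,347]])+.5)/6-.5+[310,135]
W=onplane(c,a,.06)*1000;print(W.round(1).tolist(),W[:2].mean(0),W[2:4].mean(0))
for i,j in [(0,1),(2,3)]:
    v=W[i]-W[j];print(np.degrees(np.arctan2(v[1],v[0])),np.linalg.norm(v))
p=c["p"][135:235,310:410];h=cv2.cvtColor(p,cv2.COLOR_BGR2HSV)
m=(h[...,2]>225).astype(np.uint8);cs,_=cv2.findContours(m,0,2);k=max(cs,key=cv2.contourArea)
Wc=onplane(c,k.reshape(-1,2)+[310,135.],.06)[:,:2]*1000;print(cv2.minEnclosingCircle(Wc.astype(np.float32)),cv2.fitEllipse(Wc.astype(np.float32)))
E
```

```text
[[516.4, -6.2, 60.0], [469.5, -37.7, 60.0], [509.3, -45.8, 60.0], [476.5, 1.7, 60.0], [493.6, -21.5, 60.0]] [492.95130433 -21.94252734  60.        ] [492.86765523 -22.08112602  60.        ]
33.87639771992314 56.53415174851434
-55.37499118002624 57.6893486566487
((492.801513671875, -24.397695541381836), 34.99406051635742) ((493.1541748046875, -22.268035888671875), (62.60443115234375, 65.45002746582031), 179.28421020507812)
```

arm_command(targets=[{"rx": 0, "ry": 0, "rz": 0, "dx": 7, "dy": 44, "dz": -12, "fingers": 0}, {"rx": 0, "ry": 0, "rz": 0, "dx": 7, "dy": 44, "dz": -12, "fingers": 0}, {"rx": 0, "ry": 0, "rz": 0, "dx": 7, "dy": 44, "dz": -12, "fingers": 0}, {"rx": 0, "ry": 0, "rz": 0, "dx": 8, "dy": 46, "dz": -12, "fingers": 0}, {"rx": 0, "ry": 0, "rz": 0, "dx": 0, "dy": 0, "dz": -20, "fingers": 0}, {"rx": 0, "ry": 0, "rz": 0, "dx": 0, "dy": 0, "dz": -20, "fingers": 0}, {"rx": 0, "ry": 0, "rz": 0, "dx": 0, "dy": 0, "dz": -15, "fingers": 0}, {"rx": 0, "ry": 0, "rz": 0, "dx": 0, "dy": 0, "dz": 0, "fingers": 0}])

```text
clock: 2.65
eef_pos: [0.5286, 0.2162, 0.1965]
tcp_rot: [0.0, 0.978, 0.206, -0.002]
contact_force: [-0.7, 0.3, 0.7]
gripper_width: 0.0003
```

arm_command(targets=[{"rx": 0, "ry": 0, "rz": 0, "dx": 1, "dy": 7, "dz": 0, "fingers": 0}, {"rx": 0, "ry": 0, "rz": 0, "dx": 0, "dy": 0, "dz": -8, "fingers": 0}, {"rx": 0, "ry": 0, "rz": 0, "dx": 0, "dy": 0, "dz": -6, "fingers": 0}, {"rx": 0, "ry": 0, "rz": 0, "dx": 0, "dy": 0, "dz": -5, "fingers": 0}])

```text
clock: 3.05
eef_pos: [0.5303, 0.2247, 0.1792]
tcp_rot: [-0.0, 0.978, 0.207, 0.0]
contact_force: [-0.2, -0.3, 2.7]
gripper_width: 0.0005
```

arm_command(targets=[{"rx": 0, "ry": 0, "rz": 0, "dx": 0, "dy": 0, "dz": -5, "fingers": 0}, {"rx": 0, "ry": 0, "rz": 0, "dx": 0, "dy": 0, "dz": -5, "fingers": 0}, {"rx": 0, "ry": 0, "rz": 0, "dx": 0, "dy": 0, "dz": -4, "fingers": 0}, {"rx": 0, "ry": 0, "rz": 0, "dx": 0, "dy": 0, "dz": -3, "fingers": 0}])

```text
clock: 3.45
eef_pos: [0.5303, 0.2248, 0.1622]
tcp_rot: [-0.0, 0.978, 0.207, 0.0]
contact_force: [0.4, -1.3, 2.5]
gripper_width: 0.0005
```

Contact at about 0.18 and the spindle moves under roughly 2.6 N. I'll keep lowering gently until the force rises.

arm_command(targets=[{"rx": 0, "ry": 0, "rz": 0, "dx": 0, "dy": 0, "dz": -3, "fingers": 0}, {"rx": 0, "ry": 0, "rz": 0, "dx": 0, "dy": 0, "dz": -3, "fingers": 0}, {"rx": 0, "ry": 0, "rz": 0, "dx": 0, "dy": 0, "dz": -2, "fingers": 0}, {"rx": 0, "ry": 0, "rz": 0, "dx": 0, "dy": 0, "dz": 0, "fingers": 0}])

```text
clock: 3.85
eef_pos: [0.5301, 0.2248, 0.1541]
tcp_rot: [-0.0, 0.978, 0.207, -0.0]
contact_force: [1.2, -0.5, -0.0]
gripper_width: 0.0002
```

arm_command(targets=[{"rx": 0, "ry": 0, "rz": 0, "dx": 0, "dy": 0, "dz": -1, "fingers": 0}, {"rx": 0, "ry": 0, "rz": 0, "dx": 0, "dy": 0, "dz": -1, "fingers": 0}])

```text
clock: 4.05
eef_pos: [0.5301, 0.2248, 0.1525]
tcp_rot: [-0.0, 0.978, 0.207, -0.0]
contact_force: [-0.4, 0.9, 2.8]
gripper_width: 0.0007
```

arm_command(targets=[{"rx": 0, "ry": 0, "rz": 0, "dx": 0, "dy": 0, "dz": -1, "fingers": 0}, {"rx": 0, "ry": 0, "rz": 0, "dx": 0, "dy": 0, "dz": -1, "fingers": 0}])

```text
clock: 4.25
eef_pos: [0.5301, 0.2248, 0.1504]
tcp_rot: [-0.0, 0.978, 0.207, -0.0]
contact_force: [-1.2, -0.2, 2.9]
gripper_width: 0.0005
```

arm_command(targets=[{"rx": 0, "ry": 0, "rz": 0, "dx": 0, "dy": 0, "dz": -1, "fingers": 0}])

```text
clock: 4.35
eef_pos: [0.5303, 0.2249, 0.1501]
tcp_rot: [0.0, 0.978, 0.207, 0.0]
contact_force: [-7.3, -4.0, 25.1]
gripper_width: 0.0003
```

Firm contact: the force jumped to 25 N at z = 0.150, which matches a foot resting on the sample. Backing off and checking.

arm_command(targets=[{"rx": 0, "ry": 0, "rz": 0, "dx": 0, "dy": 0, "dz": 3, "fingers": 0}, {"rx": 0, "ry": 0, "rz": 0, "dx": 0, "dy": 0, "dz": 25, "fingers": 0}, {"rx": 0, "ry": 0, "rz": 0, "dx": 0, "dy": 0, "dz": 40, "fingers": 0}, {"rx": 0, "ry": 0, "rz": 0, "dx": 0, "dy": -20, "dz": 40, "fingers": 30}, {"rx": 0, "ry": 0, "rz": 0, "dx": 0, "dy": -48, "dz": 5, "fingers": 70}, {"rx": 0, "ry": 0, "rz": 0, "dx": 0, "dy": -48, "dz": 5, "fingers": 70}, {"rx": 0, "ry": 0, "rz": 0, "dx": 0, "dy": -48, "dz": 0, "fingers": 70}, {"rx": 0, "ry": 0, "rz": 0, "dx": 0, "dy": -10, "dz": 0, "fingers": 70}])

```text
clock: 5.15
eef_pos: [0.5303, 0.0451, 0.2676]
tcp_rot: [0.001, 0.979, 0.204, -0.0]
contact_force: [0.1, 0.6, -0.4]
gripper_width: 0.0373
```

```bash
python3 - <<'E'
from h import *
s=sense();print(s["clock"],np.round(s["eef_pos"],4),np.round(s["qpos"],3))
c=camera_params("wrist");p,d=camera("wrist");np.savez("pics/w4.npz",p=p,d=d,**c)
cs=camera_params("scene");ps,ds=camera("scene");ct=camera_params("top");pt,dt=camera("top")
a=cv2.resize(ps[105:205,355:435],None,fx=5,fy=5,interpolation=cv2.INTER_CUBIC);cv2.imwrite("pics/g4.png",a)
cv2.imwrite("pics/w4.png",p)
for n,q,dd,cc in [("scene",ps,ds,cs),("top",pt,dt,ct),("w",p,d,c)]:
    for b in blobs(mask(q,"red"),60):
        u=b[1];o,r=rays(cc,u);print(n,b,(o+r*np.median(dd[int(u[1])-2:int(u[1])+3,int(u[0])-2:int(u[0])+3])).round(4))
E
```

```text
5.15 [0.5303 0.0451 0.2676] [ 0.188  0.168 -0.443  1.827  0.08   1.164 -1.442]
scene (np.int32(101), [391.1, 133.8], [385, 129, 13, 10]) [[0.5325 0.2206 0.1494]]
scene (np.int32(434), [414.2, 283.1], [399, 267, 32, 33]) [[ 0.8068 -0.0049  0.0229]]
top (np.int32(247), [307.9, 130.6], [302, 117, 13, 28]) [[8.004e-01 6.000e-04 2.360e-02]]
w (np.int32(369), [425.1, 7.9], [413, 0, 29, 21]) [[0.769  0.006  0.0241]]
w (np.int32(967), [150.8, 122.7], [133, 107, 37, 33]) [[0.5296 0.2222 0.1499]]
```

View pics/g4.png

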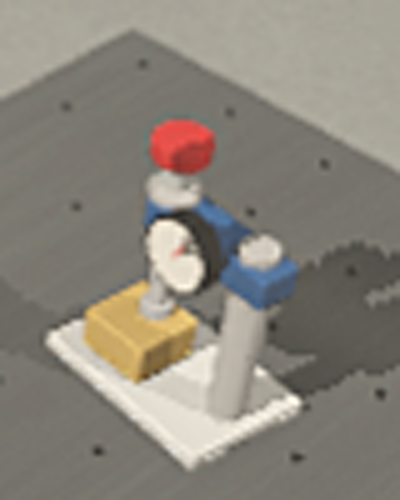

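View pics/w4.png

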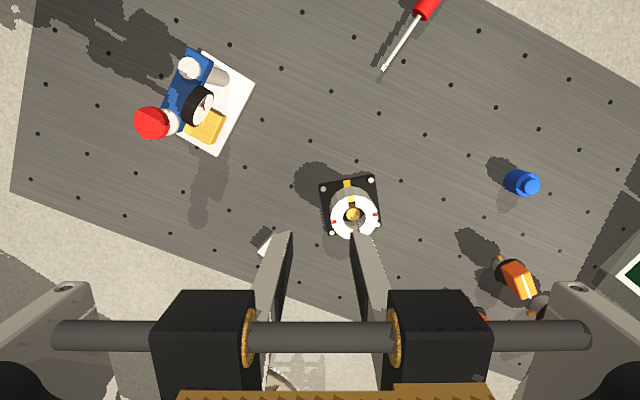

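The gauge is down: scene and wrist depth both put the knob top at 0.150 m, and the foot is seen on the brass block. Next, the middle plug.

arm_command(targets=[{"rx": 0, "ry": 0, "rz": 3.4, "dx": -9, "dy": -46, "dz": 0, "fingers": 70}, {"rx": 0, "ry": 0, "rz": 3.4, "dx": -9, "dy": -46, "dz": 0, "fingers": 70}, {"rx": 0, "ry": 0, "rz": 3.4, "dx": -9, "dy": -46, "dz": 0, "fingers": 70}, {"rx": 0, "ry": 0, "rz": 3.4, "dx": -9, "dy": -46, "dz": 0, "fingers": 70}, {"rx": 0, "ry": 0, "rz": 3.4, "dx": -9, "dy": -46, "dz": 0, "fingers": 70}, {"rx": 0, "ry": 0, "rz": 3.4, "dx": -9, "dy": -46, "dz": 0, "fingers": 70}, {"rx": 0, "ry": 0, "rz": 3.4, "dx": -9, "dy": -46, "dz": -20, "fingers": 70}, {"rx": 0, "ry": 0, "rz": 3.4, "dx": -9, "dy": -46, "dz": -30, "fingers": 70}])

```text
clock: 6.1
eef_pos: [0.4609, -0.3122, 0.2214]
tcp_rot: [0.001, 0.901, 0.433, 0.001]
contact_force: [0.6, -0.6, -0.4]
gripper_width: 0.0657
```

arm_command(targets=[{"rx": 0, "ry": 0, "rz": 0, "dx": -7, "dy": -30, "dz": -10, "fingers": 70}, {"rx": 0, "ry": 0, "rz": 0, "dx": 0, "dy": 0, "dz": 0, "fingers": 70}])

```text
clock: 6.3
eef_pos: [0.4513, -0.3435, 0.2086]
tcp_rot: [-0.001, 0.903, 0.43, -0.001]
contact_force: [0.1, 0.4, 0.4]
gripper_width: 0.0658
```

```bash
python3 - <<'E'
from h import *
s=sense();print(s["clock"],np.round(s["eef_pos"],4),np.round(s["tcp_rot"],3),np.round(s["qpos"],3))
c=camera_params("wrist");p,d=camera("wrist");np.savez("pics/w5.npz",p=p,d=d,**c)
cv2.imwrite("pics/w5.png",p)
E
```

```text
6.3 [ 0.4513 -0.3435  0.2086] [-0.001  0.903  0.43  -0.001] [ 0.699  0.259 -0.193  1.835  0.057  1.056 -0.198]
```

View pics/w5.png

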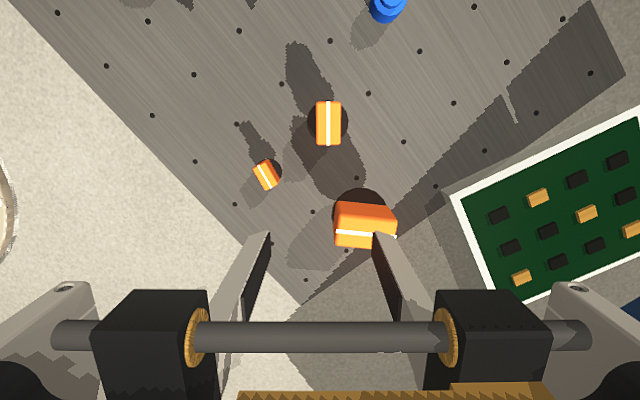

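The middle plug is at (328,123) with its white line almost along the image vertical. The small one is at (266,175) and the large one at (365,222).

```bash
python3 - <<'E'
from h import *
c=np.load("pics/w5.npz");p=c["p"];d=c["d"]
x0,y0,x1,y1=305,95,352,155
q=p[y0:y1,x0:x1];h=cv2.cvtColor(q,cv2.COLOR_BGR2HSV)
top=((h[...,2]>200)&((h[...,1]<90)|((h[...,0]<25)))).astype(np.uint8)
cs,_=cv2.findContours(top,0,2);k=max(cs,key=cv2.contourArea)
print(cv2.boundingRect(k),"+",x0,y0)
dm=d[y0:y1,x0:x1];print("depth min",dm.min())
o,r=rays(c,[328,123]);print("depth pt",o+r*np.median(d[120:126,325:332]))
W=onplane(c,k.reshape(-1,2)+[x0,float(y0)],.07)[:,:2]*1000
print(cv2.minAreaRect(W.astype(np.float32)))
w=((h[...,2]>200)&(h[...,1]<90)).astype(np.uint8)
pts=np.argwhere(w)[:,::-1]+[x0,y0];W=onplane(c,pts.astype(float),.07)[:,:2]
v=np.linalg.svd(W-W.mean(0))[2][0];print(len(pts),W.mean(0),np.degrees(np.arctan2(v[1],v[0]))%180)
r=cv2.minAreaRect((W*1000).astype(np.float32));print(r)
s=sense();q=s["tcp_rot"];print("tool yaw",np.degrees(2*np.arctan2(q[2],q[1])))
print("predict mid of tool axis")
crop(p,290,80,370,170,6,"pics/p5.png")
E
```

```text
(11, 6, 25, 45) + 305 95
depth min 0.0
depth pt [[ 0.49958287 -0.29509325  0.06980512]]
((499.41259765625, -295.491943359375), (43.96382141113281, 25.05500030517578), 50.93215560913086)
177 [ 0.49918161 -0.29478152] 51.20873464506337
((498.9425964355469, -295.11138916015625), (43.96697998046875, 3.1375744342803955), 51.194705963134766)
tool yaw 51.04401520662985
predict mid of tool axis
```

View pics/p5.png

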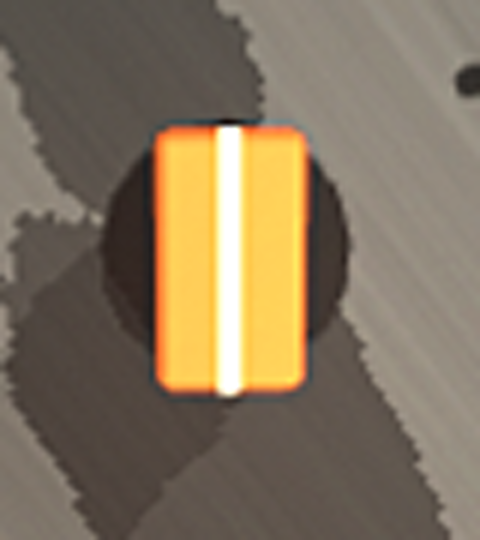

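The bar measures 44.0 x 25 mm, so it is the middle plug, centred at (0.4995, -0.295) at 51.1 degrees. The tool is aligned with it already.

arm_command(targets=[{"rx": 0, "ry": 0, "rz": 0, "dx": 24, "dy": 24, "dz": -10, "fingers": 70}, {"rx": 0, "ry": 0, "rz": 0, "dx": 24, "dy": 24, "dz": -10, "fingers": 70}, {"rx": 0, "ry": 0, "rz": 0, "dx": 0, "dy": 0, "dz": -35, "fingers": 70}, {"rx": 0, "ry": 0, "rz": 0, "dx": 0, "dy": 0, "dz": -35, "fingers": 70}, {"rx": 0, "ry": 0, "rz": 0, "dx": 0, "dy": 0, "dz": 0, "fingers": 70}])

```text
clock: 6.85
eef_pos: [0.4997, -0.2897, 0.1176]
tcp_rot: [-0.003, 0.901, 0.433, -0.001]
contact_force: [-0.7, 0.0, 0.4]
gripper_width: 0.0657
```

arm_command(targets=[{"rx": 0, "ry": 0, "rz": 0, "dx": 0, "dy": -5, "dz": -10, "fingers": 70}, {"rx": 0, "ry": 0, "rz": 0, "dx": 0, "dy": 0, "dz": -20, "fingers": 70}, {"rx": 0, "ry": 0, "rz": 0, "dx": 0, "dy": 0, "dz": 0, "fingers": 70}])

```text
clock: 7.15
eef_pos: [0.5004, -0.2983, 0.0906]
tcp_rot: [-0.0, 0.902, 0.431, -0.0]
contact_force: [-0.3, -0.8, -0.4]
gripper_width: 0.0659
```

```bash
python3 - <<'E'
from h import *
s=sense();q=s["tcp_rot"];print(s["clock"],np.round(s["eef_pos"],4),np.round(s["tcp_rot"],3),"tool yaw",np.degrees(2*np.arctan2(q[2],q[1])))
c=camera_params("wrist");p,d=camera("wrist");cv2.imwrite("pics/w6.png",p)
pl=[.4995,-.295,.07];print(proj(c,[pl,np.array(s["eef_pos"])]))
E
```

```text
7.15 [ 0.5004 -0.2983  0.0906] [-0.     0.902  0.431 -0.   ] tool yaw 51.09000636670998
[[316.92377563 226.18077656]
 [320.82543505 241.02595466]]
```

View pics/w6.png

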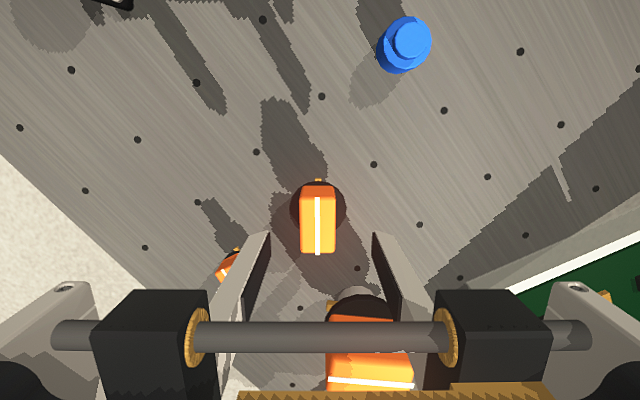

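arm_command(targets=[{"rx": 0, "ry": 0, "rz": 0, "dx": -1, "dy": 3, "dz": -20, "fingers": 70}, {"rx": 0, "ry": 0, "rz": 0, "dx": 0, "dy": 0, "dz": -20, "fingers": 70}, {"rx": 0, "ry": 0, "rz": 0, "dx": 0, "dy": 0, "dz": -10, "fingers": 70}, {"rx": 0, "ry": 0, "rz": 0, "dx": 0, "dy": 0, "dz": 0, "fingers": 70}, {"rx": 0, "ry": 0, "rz": 0, "dx": 0, "dy": 0, "dz": 0, "fingers": 70}])

```text
clock: 7.7
eef_pos: [0.5, -0.2959, 0.042]
tcp_rot: [0.0, 0.902, 0.431, 0.0]
contact_force: [-0.0, -0.6, 0.2]
gripper_width: 0.0659
```

arm_command(targets=[{"rx": 0, "ry": 0, "rz": 0, "dx": 0, "dy": 1, "dz": -3, "fingers": 60}, {"rx": 0, "ry": 0, "rz": 0, "dx": 0, "dy": 0, "dz": 0, "fingers": 0}, {"rx": 0, "ry": 0, "rz": 0, "dx": 0, "dy": 0, "dz": 0, "fingers": 0}, {"rx": 0, "ry": 0, "rz": 0, "dx": 0, "dy": 0, "dz": 0, "fingers": 0}, {"rx": 0, "ry": 0, "rz": 0, "dx": 0, "dy": 0, "dz": 0, "fingers": 0}, {"rx": 0, "ry": 0, "rz": 0, "dx": 0, "dy": 0, "dz": 0, "fingers": 0}, {"rx": 0, "ry": 0, "rz": 0, "dx": 0, "dy": 0, "dz": 0, "fingers": 0}, {"rx": 0, "ry": 0, "rz": 0, "dx": 0, "dy": 0, "dz": 0, "fingers": 0}], grip_force=50)

```text
clock: 8.5
eef_pos: [0.4994, -0.2947, 0.038]
tcp_rot: [0.0, 0.902, 0.431, 0.0]
contact_force: [-0.7, 0.1, 1.9]
gripper_width: 0.026
```

Gripped at 26 mm. I'll lift, and turn the long way (+163 degrees) because the half turn is equivalent and the clockwise twist then stays inside joint 7's range.

arm_command(targets=[{"rx": 0, "ry": 0, "rz": 0, "dx": 0, "dy": 0, "dz": 15, "fingers": 0}, {"rx": 0, "ry": 0, "rz": 0, "dx": 0, "dy": 0, "dz": 35, "fingers": 0}, {"rx": 0, "ry": 0, "rz": 0, "dx": 0, "dy": 0, "dz": 35, "fingers": 0}, {"rx": 0, "ry": 0, "rz": 0, "dx": 0, "dy": 0, "dz": 35, "fingers": 0}, {"rx": 0, "ry": 0, "rz": 8, "dx": 0, "dy": 15, "dz": 5, "fingers": 0}, {"rx": 0, "ry": 0, "rz": 8, "dx": 0, "dy": 25, "dz": 0, "fingers": 0}, {"rx": 0, "ry": 0, "rz": 8, "dx": 0, "dy": 25, "dz": 0, "fingers": 0}, {"rx": 0, "ry": 0, "rz": 8, "dx": 0, "dy": 25, "dz": 0, "fingers": 0}])

```text
clock: 9.3
eef_pos: [0.4991, -0.2038, 0.164]
tcp_rot: [0.0, 0.747, 0.665, -0.0]
contact_force: [-0.1, -0.3, -0.9]
gripper_width: 0.0253
```

arm_command(targets=[{"rx": 0, "ry": 0, "rz": 8, "dx": 0, "dy": 25, "dz": 0, "fingers": 0}, {"rx": 0, "ry": 0, "rz": 8, "dx": 0, "dy": 25, "dz": 0, "fingers": 0}, {"rx": 0, "ry": 0, "rz": 8, "dx": 0, "dy": 25, "dz": 0, "fingers": 0}, {"rx": 0, "ry": 0, "rz": 8, "dx": 0, "dy": 25, "dz": 0, "fingers": 0}, {"rx": 0, "ry": 0, "rz": 8, "dx": 0, "dy": 25, "dz": 0, "fingers": 0}, {"rx": 0, "ry": 0, "rz": 8, "dx": 0, "dy": 25, "dz": 0, "fingers": 0}, {"rx": 0, "ry": 0, "rz": 8, "dx": 0, "dy": 15, "dz": 0, "fingers": 0}, {"rx": 0, "ry": 0, "rz": 8, "dx": 0, "dy": 5, "dz": 0, "fingers": 0}])

```text
clock: 10.1
eef_pos: [0.4992, -0.0328, 0.1639]
tcp_rot: [0.0, 0.28, 0.96, -0.0]
contact_force: [0.1, -1.1, -1.5]
gripper_width: 0.0258
```

```bash
python3 - <<'E'
from h import *
s=sense();q=s["tcp_rot"];print(s["clock"],np.round(s["eef_pos"],4),np.round(s["tcp_rot"],3),"tool yaw",np.degrees(2*np.arctan2(q[2],q[1])),s["qpos"].round(3) if hasattr(s["qpos"],"round") else s["qpos"])
c=camera_params("wrist");p,d=camera("wrist");cv2.imwrite("pics/w7.png",p);np.savez("pics/w7.npz",p=p,d=d,**c)
E
```

```text
10.1 [ 0.4992 -0.0328  0.1639] [ 0.    0.28  0.96 -0.  ] tool yaw 147.53728736827674 [ 0.507  0.245 -0.648  2.003  0.182  0.949  0.771]
```

View pics/w7.png

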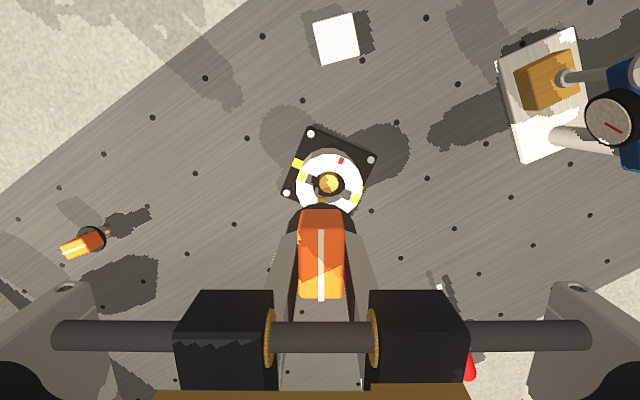

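```bash
python3 - <<'E'
from h import *
c=np.load("pics/w7.npz");p=c["p"]
a=cv2.resize(p[120:220,270:390],None,fx=6,fy=6,interpolation=cv2.INTER_CUBIC);cv2.imwrite("pics/a7.png",a)
a=cv2.resize(p[200:310,280:360],None,fx=5,fy=5,interpolation=cv2.INTER_CUBIC);cv2.imwrite("pics/b7.png",a)
E
```

```text
(no output)
```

View pics/a7.png

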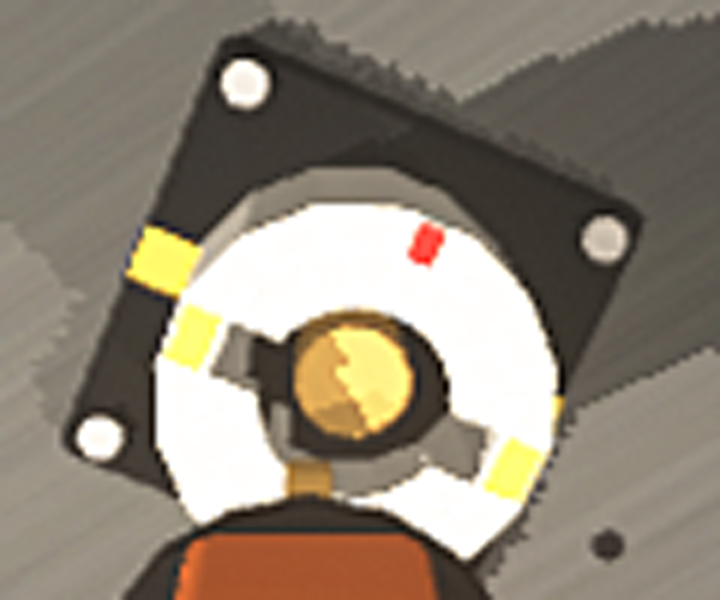

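View pics/b7.png

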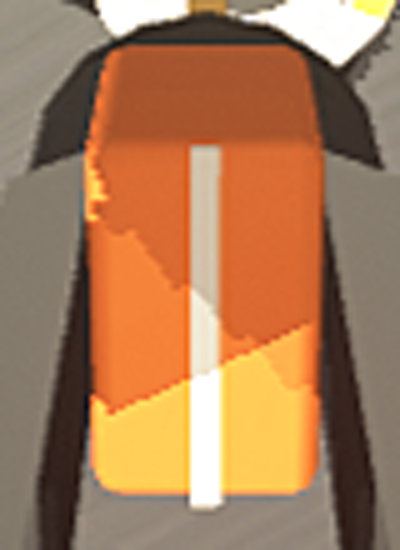

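```bash
python3 - <<'E'
from h import *
c=np.load("pics/w7.npz")
a=(np.array([[192,337],[513,468],[427,244]])+.5)/6-.5+[270,120]
W=onplane(c,a,.06)[:,:2]*1000;print(W.round(1).tolist(),"centre",W[:2].mean(0))
v=W[0]-W[1];print("ang",np.degrees(np.arctan2(v[1],v[0]))%180,np.linalg.norm(v))
m=W[2]-W[:2].mean(0);print("red dir",np.degrees(np.arctan2(m[1],m[0])),np.linalg.norm(m))
# white rim fit
p=c["p"];h=cv2.cvtColor(p,cv2.COLOR_BGR2HSV)
b=(np.array([[206,147],[206,507]])+.5)/5-.5+[280,200]
L=onplane(c,b,.1639+.032)[:,:2]*1000;print("line",L.round(1).tolist(),L.mean(0),np.linalg.norm(L[0]-L[1]))
v=L[0]-L[1];print(np.degrees(np.arctan2(v[1],v[0]))%180)
E
```

```text
[[469.3, -38.0], [515.8, -5.8], [476.8, 1.6]] centre [492.56877045 -21.86688114]
ang 34.7384418049642 56.51078264704381
red dir 124.00310858050231 28.26534599116423
line [[478.1, -21.7], [515.4, -45.5]] [496.7441814 -33.5919266] 44.24157866636871
147.52061830682902
```

arm_command(targets=[{"rx": 0, "ry": 0, "rz": 8.3, "dx": 2, "dy": 5, "dz": 0, "fingers": 0}, {"rx": 0, "ry": 0, "rz": 8.3, "dx": 2, "dy": 5, "dz": 0, "fingers": 0}, {"rx": 0, "ry": 0, "rz": 8.3, "dx": 2, "dy": 5, "dz": 0, "fingers": 0}, {"rx": 0, "ry": 0, "rz": 8.3, "dx": 2, "dy": 5, "dz": -5, "fingers": 0}, {"rx": 0, "ry": 0, "rz": 8.3, "dx": 2, "dy": 5, "dz": -5, "fingers": 0}, {"rx": 0, "ry": 0, "rz": 8.3, "dx": 2, "dy": 5, "dz": -10, "fingers": 0}, {"rx": 0, "ry": 0, "rz": 8.3, "dx": 2, "dy": 0, "dz": -10, "fingers": 0}, {"rx": 0, "ry": 0, "rz": 8.3, "dx": 0, "dy": 0, "dz": -10, "fingers": 0}])

```text
clock: 10.95
eef_pos: [0.5136, -0.0051, 0.1232]
tcp_rot: [0.0, -0.289, 0.957, -0.0]
contact_force: [-0.4, 0.5, -1.9]
gripper_width: 0.026
```

arm_command(targets=[{"rx": 0, "ry": 0, "rz": 0, "dx": 0, "dy": 0, "dz": 0, "fingers": 0}, {"rx": 0, "ry": 0, "rz": 0, "dx": 0, "dy": 0, "dz": 0, "fingers": 0}, {"rx": 0, "ry": 0, "rz": 0, "dx": 0, "dy": 0, "dz": 0, "fingers": 0}])

```text
clock: 11.25
eef_pos: [0.5136, -0.0049, 0.1236]
tcp_rot: [0.0, -0.286, 0.958, -0.0]
contact_force: [0.4, -0.5, -1.8]
gripper_width: 0.0257
```

```bash
python3 - <<'E'
from h import *
s=sense();q=s["tcp_rot"];print(s["clock"],np.round(s["eef_pos"],4),np.round(s["tcp_rot"],3),"tool yaw",np.degrees(2*np.arctan2(q[2],q[1]))%360,np.round(s["qpos"],3))
c=camera_params("wrist");p,d=camera("wrist");cv2.imwrite("pics/w8.png",p);np.savez("pics/w8.npz",p=p,d=d,**c)
a=cv2.resize(p[140:310,265:385],None,fx=5,fy=5,interpolation=cv2.INTER_CUBIC)[:600];cv2.imwrite("pics/a8.png",a)
a=cv2.resize(p[215:315,280:360],None,fx=5,fy=5,interpolation=cv2.INTER_CUBIC);cv2.imwrite("pics/b8.png",a)
E
```

```text
11.25 [ 0.5136 -0.0049  0.1236] [ 0.    -0.286  0.958 -0.   ] tool yaw 213.20483185930044 [ 0.588  0.371 -0.839  2.005  0.349  0.912  1.715]
```

View pics/w8.png

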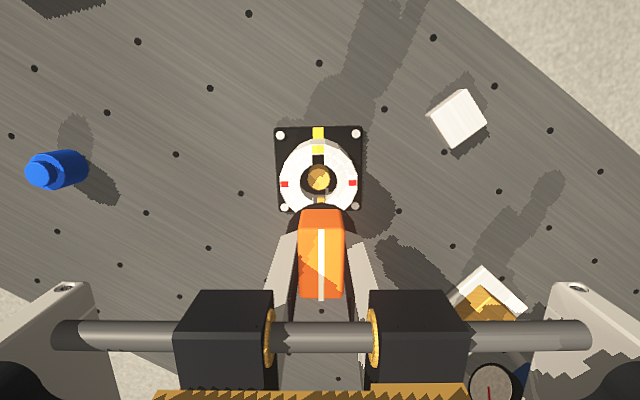

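View pics/a8.png

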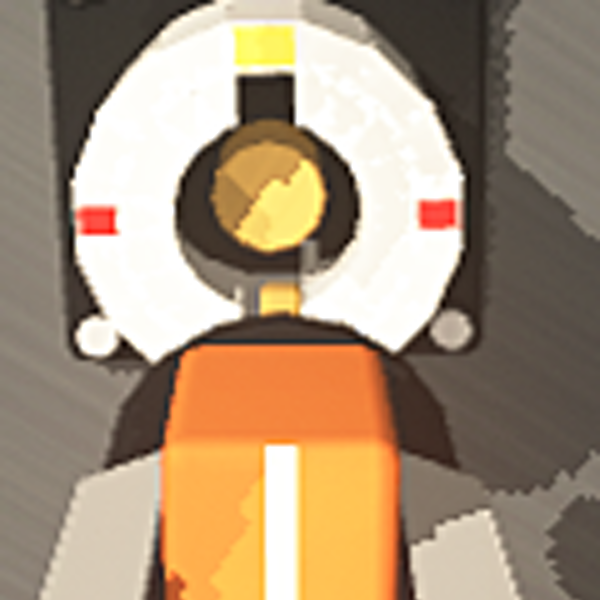

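View pics/b8.png

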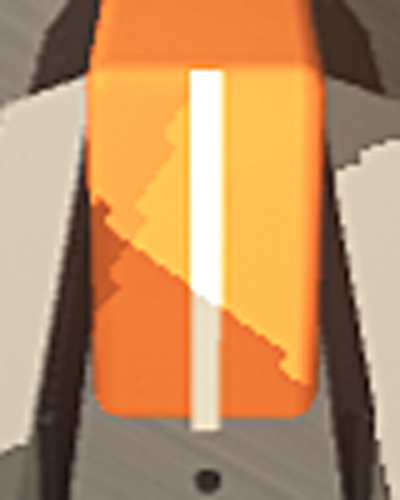

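```bash
python3 - <<'E'
from h import *
c=np.load("pics/w8.npz");tz=.1236;tcp=np.array([513.6,-4.9]);yaw=np.radians(213.2)
ex=np.array([np.cos(yaw),np.sin(yaw)]);ey=np.array([np.sin(yaw),-np.cos(yaw)])
a=(np.array([[98,221],[438,214],[265,45]])+.5)/5-.5+[265,140]
W=onplane(c,a,.06)[:,:2]*1000;C=W[:2].mean(0);print(W.round(1).tolist(),"centre",C)
v=W[0]-W[1];print("y-ang",np.degrees(np.arctan2(v[1],v[0]))%180-90)
m=W[2]-C;print("x-ang",np.degrees(np.arctan2(m[1],m[0]))%180,np.linalg.norm(m))
b=(np.array([[206,70],[206,430]])+.5)/5-.5+[280,215]
L=onplane(c,b,tz+.032)[:,:2]*1000;P=L.mean(0);print("line",P,np.linalg.norm(L[0]-L[1]));v=L[0]-L[1];print("line ang",np.degrees(np.arctan2(v[1],v[0]))%180)
l=(np.array([[281,285],[281,312]])+.5)/5-.5+[265,140]
print("lug",onplane(c,l,tz-.038+.014)[:,:2]*1000)
for n,X in [("sock",C),("plug",P)]: print(n,"rel tcp along x,y:",(X-tcp)@ex,(X-tcp)@ey)
X=onplane(c,l[:1],tz-.038+.014)[0,:2]*1000;print("lug rel",(X-tcp)@ex,(X-tcp)@ey)
E
```

```text
[[508.7, -45.2], [476.8, 1.4], [469.2, -37.8]] centre [492.79221088 -21.91735016]
y-ang 34.409904450916684
x-ang 33.970015933093435 28.47935601653604
line [510.96688182  -7.35235608] 44.21964051455385
line ang 33.188853699573144
lug [[491.59896042 -20.06343047]
 [494.92965003 -17.88481214]]
sock rel tcp along x,y: 26.7292904826862 -2.8459312407100583
plug rel tcp along x,y: 3.54611932818115 -0.6102453753381192
lug rel 26.71262164127174 -0.6412573334053946
```

```bash
python3 - <<'E'
from h import *
for f,e in [("w2",[ 0.4456,-0.2868,0.3017]),("w3",[0.5003,0.0461,0.3015]),("w4",[0.5303,0.0451,0.2676]),("w5",[ 0.4513,-0.3435,0.2086]),("w7",[0.4992,-0.0328,0.1639]),("w8",[0.5136,-0.0049,0.1236])]:
    c=np.load(f"pics/{f}.npz");print(f,(c["R"]@np.array(e)+c["t"]).round(4),proj(c,[e]).round(1))
c=np.load("pics/w8.npz")
for i in range(3):
    s=sense();print(np.round(s["eef_pos"],4))
# depth of bar top in w8
d=c["d"];
for v in (232,250,270,290):
    o,r=rays(c,[321,v]);print(v,(o+r*np.median(d[v-1:v+2,320:323])).round(4))
E
```

```text
w2 [-0.0009  0.0276  0.195 ] [[319.4 241.2]]
w3 [-0.0009  0.0277  0.195 ] [[319.4 241.3]]
w4 [-0.0009  0.0277  0.1949] [[319.4 241.3]]
w5 [-0.      0.0275  0.1949] [[320.8 241. ]]
w7 [0.002  0.0295 0.1955] [[323.8 243.9]]
w8 [0.0006 0.0311 0.1961] [[321.8 246.2]]
[ 0.5136 -0.0048  0.1236]
[ 0.5136 -0.0048  0.1236]
[ 0.5136 -0.0048  0.1236]
232 [[ 0.4941 -0.0182  0.1553]]
250 [[ 0.5028 -0.0126  0.1556]]
270 [[ 0.5132 -0.0057  0.155 ]]
290 [[0.5235 0.001  0.1556]]
```

Camera and eef_pos disagree by about 3 mm while the plug is held, but the socket position agrees within 0.5 mm in three wrist views at different yaws. I'll align by the plug-to-socket offset measured within the same image.

arm_command(targets=[{"rx": 0, "ry": 0, "rz": 1, "dx": -9, "dy": -7, "dz": 0, "fingers": 0}, {"rx": 0, "ry": 0, "rz": 0, "dx": -9, "dy": -7.5, "dz": 0, "fingers": 0}, {"rx": 0, "ry": 0, "rz": 0, "dx": 0, "dy": 0, "dz": -10, "fingers": 0}, {"rx": 0, "ry": 0, "rz": 0, "dx": 0, "dy": 0, "dz": -5, "fingers": 0}, {"rx": 0, "ry": 0, "rz": 0, "dx": 0, "dy": 0, "dz": 0, "fingers": 0}, {"rx": 0, "ry": 0, "rz": 0, "dx": 0, "dy": 0, "dz": 0, "fingers": 0}, {"rx": 0, "ry": 0, "rz": 0, "dx": 0, "dy": 0, "dz": 0, "fingers": 0}])

```text
clock: 12.0
eef_pos: [0.4956, -0.0188, 0.108]
tcp_rot: [0.0, -0.296, 0.955, 0.0]
contact_force: [0.1, -0.7, -2.0]
gripper_width: 0.0255
```

```bash
python3 - <<'E'
from h import *
s=sense();q=s["tcp_rot"];print(s["clock"],np.round(s["eef_pos"],4),np.round(s["tcp_rot"],3),"tool yaw",np.degrees(2*np.arctan2(q[2],q[1]))%360,np.round(s["qpos"],3))
c=camera_params("wrist");p,d=camera("wrist");cv2.imwrite("pics/w9.png",p);np.savez("pics/w9.npz",p=p,d=d,**c)
a=cv2.resize(p[150:310,265:385],None,fx=5,fy=5,interpolation=cv2.INTER_CUBIC)[:600];cv2.imwrite("pics/a9.png",a)
# predicted plug axis from depth of bar top
print((c["R"]@np.array(s["eef_pos"])+c["t"]).round(4))
ps,_=camera("scene");crop(ps,270,140,350,240,6,"pics/s9.png")
E
```

```text
12.0 [ 0.4956 -0.0188  0.108 ] [ 0.    -0.296  0.955  0.   ] tool yaw 214.49006894413816 [ 0.621  0.366 -0.839  2.055  0.356  0.868  1.753]
[0.0006 0.0311 0.196 ]
```

View pics/a9.png

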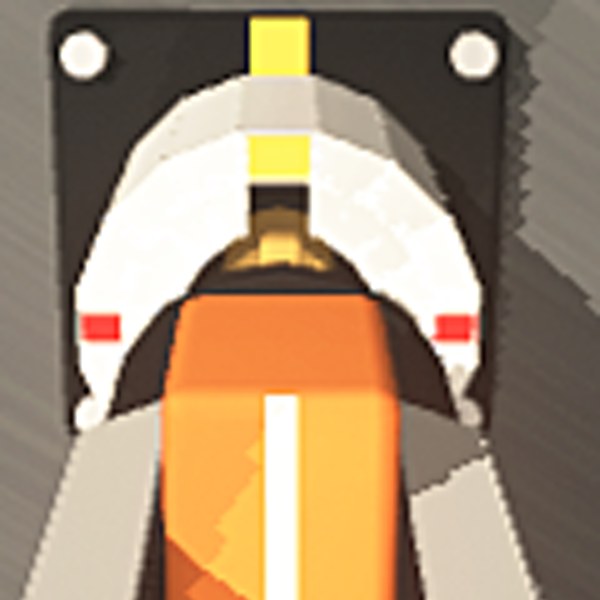

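View pics/s9.png

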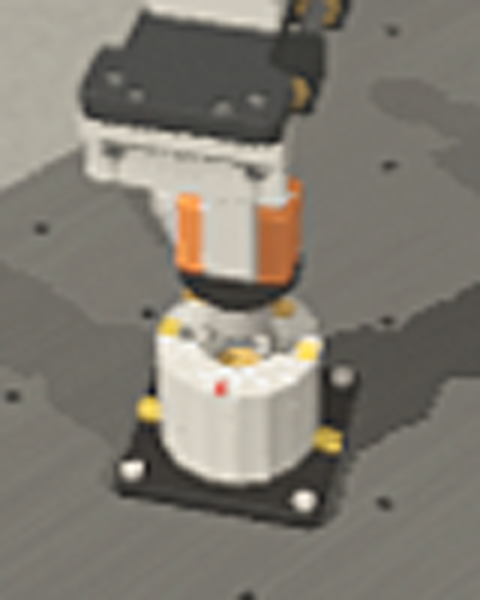

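```bash
python3 - <<'E'
from h import *
c=np.load("pics/w9.npz");tz=.108;tcp=np.array([495.6,-18.8]);yaw=np.radians(214.3)
ex=np.array([np.cos(yaw),np.sin(yaw)]);ey=np.array([np.sin(yaw),-np.cos(yaw)])
a=(np.array([[102,328],[455,328],[279,157]])+.5)/5-.5+[265,150]
W=onplane(c,a,.06)[:,:2]*1000;C=W[:2].mean(0);print("centre",C)
v=W[0]-W[1];print("y-ang",np.degrees(np.arctan2(v[1],v[0]))%180-90,np.linalg.norm(v))
m=W[2]-C;print("x-ang",np.degrees(np.arctan2(m[1],m[0]))%180,np.linalg.norm(m))
p=c["p"];h=cv2.cvtColor(p,cv2.COLOR_BGR2HSV)
w=np.argwhere((h[225:310,312:330,1]<110)&(h[225:310,312:330,2]>120))[:,::-1]+[312,225]
w=w[w[:,1]<302]
print(w[:,1].min(),w[:,1].max(),w[:,0].mean())
L=onplane(c,[[w[:,0].mean(),w[:,1].min()-.5],[w[:,0].mean(),w[:,1].min()+71.5]],tz+.032)[:,:2]*1000
print("line centre",L.mean(0),np.linalg.norm(L[0]-L[1]));P=L[0]-22*ex;print("from end",P)
print("err plug-sock along x,y",(P-C)@ex,(P-C)@ey)
E
```

```text
centre [492.72198423 -21.96326102]
y-ang 34.46733071365101 56.58441126922914
x-ang 34.29016949988889 28.12868067792142
229 301 320.82851637764935
line centre [492.90403263 -21.36457993] 44.18943857804417
from end [492.86395889 -21.47373382]
err plug-sock along x,y -0.3931463573629413 0.3243911706068215
```

Aligned within 0.5 mm and about 0.3 degrees. Descending with force checks.

arm_command(targets=[{"rx": 0, "ry": 0, "rz": 0, "dx": 0, "dy": 0, "dz": -6, "fingers": 0}, {"rx": 0, "ry": 0, "rz": 0, "dx": 0, "dy": 0, "dz": -5, "fingers": 0}, {"rx": 0, "ry": 0, "rz": 0, "dx": 0, "dy": 0, "dz": -4, "fingers": 0}])

```text
clock: 12.4
eef_pos: [0.4951, -0.0192, 0.0922]
tcp_rot: [-0.0, -0.296, 0.955, 0.0]
contact_force: [-0.1, 0.3, -1.3]
gripper_width: 0.0256
```

arm_command(targets=[{"rx": 0, "ry": 0, "rz": 0, "dx": 0, "dy": 0, "dz": -3, "fingers": 0}, {"rx": 0, "ry": 0, "rz": 0, "dx": 0, "dy": 0, "dz": -3, "fingers": 0}])

```text
clock: 12.6
eef_pos: [0.4952, -0.0191, 0.0865]
tcp_rot: [-0.0, -0.296, 0.955, 0.0]
contact_force: [-0.0, -0.5, -1.6]
gripper_width: 0.0256
```

arm_command(targets=[{"rx": 0, "ry": 0, "rz": 0, "dx": 0, "dy": 0, "dz": -3, "fingers": 0}, {"rx": 0, "ry": 0, "rz": 0, "dx": 0, "dy": 0, "dz": -3, "fingers": 0}])

```text
clock: 12.8
eef_pos: [0.4953, -0.0191, 0.0808]
tcp_rot: [-0.0, -0.296, 0.955, -0.0]
contact_force: [-1.4, 0.5, 4.5]
gripper_width: 0.026
```

arm_command(targets=[{"rx": 0, "ry": 0, "rz": 0, "dx": 0, "dy": 0, "dz": -3, "fingers": 0}, {"rx": 0, "ry": 0, "rz": 0, "dx": 0, "dy": 0, "dz": -3, "fingers": 0}])

```text
clock: 13.0
eef_pos: [0.4954, -0.0191, 0.0749]
tcp_rot: [0.0, -0.296, 0.955, -0.0]
contact_force: [-1.6, 0.4, 6.9]
gripper_width: 0.0254
```

The spring force matches (8.5 N at 9 mm of travel), so the lugs are in the slots. Going a little deeper, then twisting.

arm_command(targets=[{"rx": 0, "ry": 0, "rz": 0, "dx": 0, "dy": 0, "dz": -2, "fingers": 0}, {"rx": 0, "ry": 0, "rz": 0, "dx": 0, "dy": 0, "dz": -1, "fingers": 0}, {"rx": 0, "ry": 0, "rz": 0, "dx": 0, "dy": 0, "dz": 0, "fingers": 0}])

```text
clock: 13.3
eef_pos: [0.4954, -0.0191, 0.072]
tcp_rot: [0.0, -0.296, 0.955, -0.0]
contact_force: [-2.6, -0.1, 8.3]
gripper_width: 0.0258
```

The drift in eef_pos fits a constant 1.8 mm world offset, with the plug gripped 1.8 mm forward of the true TCP along tool x. I'll add a small shift to each twist row so the plug turns about its own axis.

arm_command(targets=[{"rx": 0, "ry": 0, "rz": -7.5, "dx": 0.05, "dy": -0.22, "dz": 0, "fingers": 0}, {"rx": 0, "ry": 0, "rz": -7.5, "dx": 0.05, "dy": -0.22, "dz": 0, "fingers": 0}, {"rx": 0, "ry": 0, "rz": -7.5, "dx": 0.05, "dy": -0.22, "dz": 0, "fingers": 0}])

```text
clock: 13.6
eef_pos: [0.4962, -0.0198, 0.0723]
tcp_rot: [0.001, -0.102, 0.995, -0.0]
contact_force: [-0.5, 1.0, 8.5]
gripper_width: 0.0256
```

```bash
python3 - <<'E'
from h import *
s=sense();q=s["tcp_rot"];print(s["clock"],np.round(s["eef_pos"],4),"yaw",np.degrees(2*np.arctan2(q[2],q[1]))%360,np.round(s["contact_force"],1),np.round(s["torque"],2))
E
```

```text
13.6 [ 0.4962 -0.0198  0.0723] yaw 191.66442505707718 [-0.5  1.   8.5] [ 0.06 -0.12  0.04]
```

Turning freely with the torque near zero, so the lugs are under the flange. Continuing.

arm_command(targets=[{"rx": 0, "ry": 0, "rz": -7.5, "dx": 0.05, "dy": -0.22, "dz": 0, "fingers": 0}, {"rx": 0, "ry": 0, "rz": -7.5, "dx": 0.05, "dy": -0.22, "dz": 0, "fingers": 0}, {"rx": 0, "ry": 0, "rz": -7.5, "dx": 0.05, "dy": -0.22, "dz": 0, "fingers": 0}, {"rx": 0, "ry": 0, "rz": -7.5, "dx": -0.13, "dy": -0.19, "dz": 0, "fingers": 0}])

```text
clock: 14.0
eef_pos: [0.4964, -0.0206, 0.0724]
tcp_rot: [0.001, 0.159, 0.987, 0.0]
contact_force: [1.0, 0.5, 7.6]
gripper_width: 0.0257
```

arm_command(targets=[{"rx": 0, "ry": 0, "rz": -7.5, "dx": -0.13, "dy": -0.19, "dz": 0, "fingers": 0}, {"rx": 0, "ry": 0, "rz": -7.5, "dx": -0.13, "dy": -0.19, "dz": 0, "fingers": 0}, {"rx": 0, "ry": 0, "rz": -7.5, "dx": -0.13, "dy": -0.19, "dz": 0, "fingers": 0}])

```text
clock: 14.3
eef_pos: [0.496, -0.0212, 0.0724]
tcp_rot: [0.001, 0.349, 0.937, 0.0]
contact_force: [-0.1, 0.5, 7.3]
gripper_width: 0.0257
```

```bash
python3 - <<'E'
from h import *
s=sense();q=s["tcp_rot"];print(s["clock"],np.round(s["eef_pos"],4),"yaw",np.degrees(2*np.arctan2(q[2],q[1]))%360,np.round(s["contact_force"],1),np.round(s["torque"],2))
E
```

```text
14.3 [ 0.496  -0.0212  0.0724] yaw 139.16964543432536 [-0.1  0.5  7.3] [-0.01 -0.11  0.01]
```

arm_command(targets=[{"rx": 0, "ry": 0, "rz": -7.5, "dx": -0.13, "dy": -0.19, "dz": 0, "fingers": 0}, {"rx": 0, "ry": 0, "rz": -7.5, "dx": -0.13, "dy": -0.19, "dz": 0, "fingers": 0}, {"rx": 0, "ry": 0, "rz": 0, "dx": 0, "dy": 0, "dz": 0, "fingers": 0}])

```text
clock: 14.6
eef_pos: [0.4957, -0.0215, 0.0724]
tcp_rot: [0.001, 0.468, 0.884, 0.0]
contact_force: [-0.4, -0.5, 8.1]
gripper_width: 0.0258
```

```bash
python3 - <<'E'
from h import *
s=sense();q=s["tcp_rot"];print(s["clock"],np.round(s["eef_pos"],4),"yaw",np.degrees(2*np.arctan2(q[2],q[1]))%360,np.round(s["contact_force"],1),np.round(s["torque"],2))
c=camera_params("wrist");p,d=camera("wrist");cv2.imwrite("pics/w10.png",p);np.savez("pics/w10.npz",p=p,d=d,**c)
crop(p,250,150,390,310,4,"pics/a10.png")
E
```

```text
14.6 [ 0.4957 -0.0215  0.0724] yaw 124.1921126569793 [-0.4 -0.5  8.1] [-0.12 -0.07  0.01]
```

View pics/a10.png

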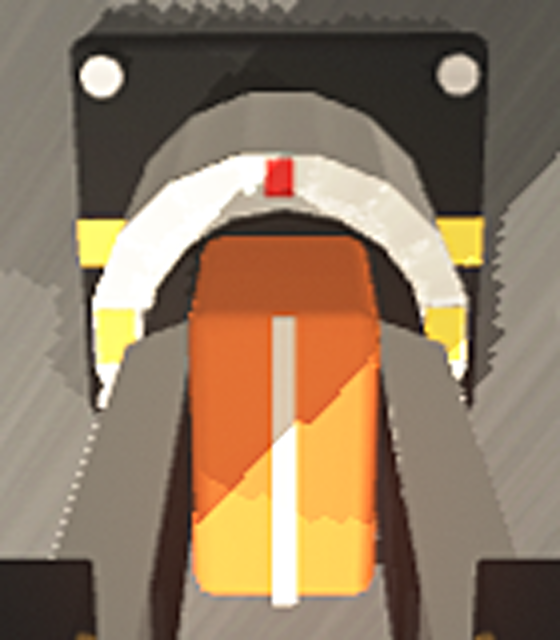

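A quarter turn is done: yaw 214.4 to 124.2, and the white line is in line with the red mark. Now pressing home.

arm_command(targets=[{"rx": 0, "ry": 0, "rz": 0, "dx": 0, "dy": 0, "dz": -1, "fingers": 0}, {"rx": 0, "ry": 0, "rz": 0, "dx": 0, "dy": 0, "dz": -1, "fingers": 0}], grip_force=60)

```text
clock: 14.85
eef_pos: [0.4957, -0.0215, 0.0704]
tcp_rot: [0.001, 0.466, 0.885, 0.0]
contact_force: [-0.0, 0.0, 9.0]
gripper_width: 0.0258
```

arm_command(targets=[{"rx": 0, "ry": 0, "rz": 0, "dx": 0, "dy": 0, "dz": -0.5, "fingers": 0}, {"rx": 0, "ry": 0, "rz": 0, "dx": 0, "dy": 0, "dz": 0, "fingers": 0}])

```text
clock: 15.05
eef_pos: [0.4957, -0.0216, 0.07]
tcp_rot: [0.001, 0.466, 0.885, 0.0]
contact_force: [-0.7, -0.8, 11.2]
gripper_width: 0.0257
```

arm_command(targets=[{"rx": 0, "ry": 0, "rz": 0, "dx": 0, "dy": 0, "dz": -0.3, "fingers": 0}, {"rx": 0, "ry": 0, "rz": 0, "dx": 0, "dy": 0, "dz": 0, "fingers": 0}, {"rx": 0, "ry": 0, "rz": 0, "dx": 0, "dy": 0, "dz": 0, "fingers": 0}])

```text
clock: 15.35
eef_pos: [0.4958, -0.0216, 0.07]
tcp_rot: [0.001, 0.466, 0.885, 0.0]
contact_force: [-3.3, 0.7, 17.1]
gripper_width: 0.0256
```

arm_command(targets=[{"rx": 0, "ry": 0, "rz": 0, "dx": 0, "dy": 0, "dz": -0.2, "fingers": 0}, {"rx": 0, "ry": 0, "rz": 0, "dx": 0, "dy": 0, "dz": 0, "fingers": 0}, {"rx": 0, "ry": 0, "rz": 0, "dx": 0, "dy": 0, "dz": 0, "fingers": 0}, {"rx": 0, "ry": 0, "rz": 0, "dx": 0, "dy": 0, "dz": 0, "fingers": 0}, {"rx": 0, "ry": 0, "rz": 0, "dx": 0, "dy": 0, "dz": 0, "fingers": 0}])

```text
clock: 15.85
eef_pos: [0.4958, -0.0215, 0.0699]
tcp_rot: [0.001, 0.466, 0.885, 0.0]
contact_force: [-5.5, -0.0, 21.8]
gripper_width: 0.0257
```

```bash
python3 - <<'E'
from h import *
s=sense();q=s["tcp_rot"];print(s["clock"],np.round(s["eef_pos"],4),"yaw",np.degrees(2*np.arctan2(q[2],q[1]))%360,np.round(s["contact_force"],1),np.round(s["torque"],2),s["gripper_width"])
c=camera_params("wrist");p,d=camera("wrist");cv2.imwrite("pics/w11.png",p)
for u,v in [(320,245),(321,270),(321,285)]:
    o,r=rays(c,[u,v]);print((o+r*np.median(d[v-1:v+2,u-1:u+2])).round(4))
ps,ds=camera("scene");cs=camera_params("scene")
b=[x for x in blobs(mask(ps,"red"),50)];print(b)
u,v=391,133;o,r=rays(cs,[u,v]);print("knob",(o+r*np.median(ds[v-2:v+3,u-2:u+3])).round(4))
x=np.hstack([cv2.resize(ps[120:240,255:375],(400,400),interpolation=cv2.INTER_CUBIC),cv2.resize(p[140:310,235:405],(400,400),interpolation=cv2.INTER_CUBIC)]);cv2.imwrite("pics/f11.png",x);cv2.imwrite("pics/scene11.png",ps)
E
```

```text
15.85 [ 0.4958 -0.0215  0.0699] yaw 124.47986103860568 [-5.5 -0.  21.8] [-0.06  1.13 -0.06] 0.0256852412951764
[[ 0.486  -0.0115  0.1019]]
[[ 0.4949 -0.0235  0.102 ]]
[[ 0.5003 -0.0313  0.1021]]
[(np.int32(92), [391.3, 134.0], [386, 130, 12, 9]), (np.int32(433), [414.2, 283.1], [399, 267, 32, 33])]
knob [[0.5315 0.221  0.1511]]
```

View pics/f11.png

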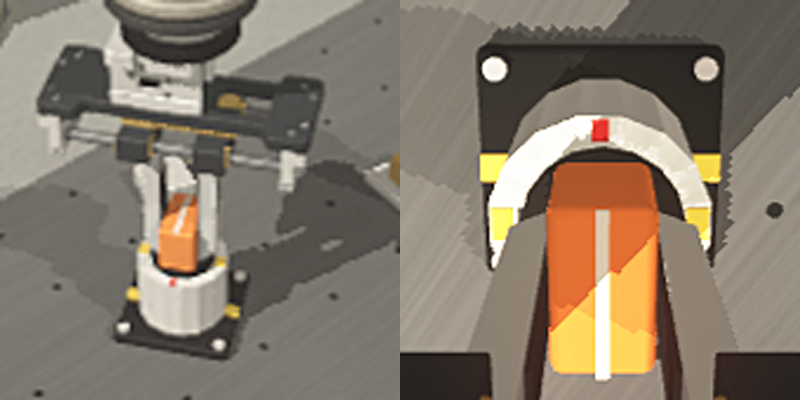

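View pics/scene11.png

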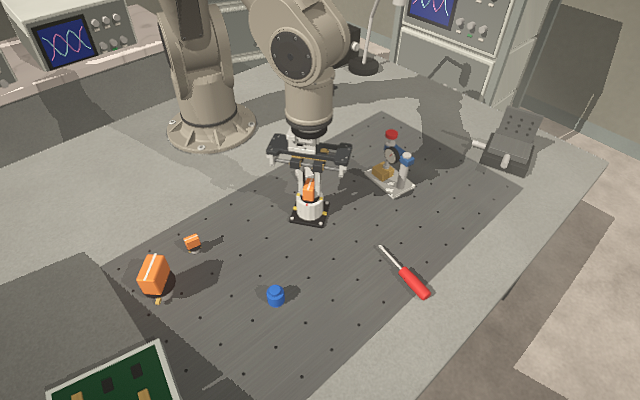

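The bar top reads 0.102 m, so the plug origin is 28 mm below the rim, and the collar is pressed on with 22 N. The gauge and bystanders look undisturbed in the picture. Handing in.

```bash
python3 - <<'E'
from h import *
print(job_done())
E
```

```text
the job is handed in; nothing more can be done
None
```

I did both parts in order and handed the job in at about 16 s on the robot's clock, with the arm still gripping the plug and pressing it down. The hand-in gave no verdict.

**Gauge:** I pushed the red knob down until the force jumped to 25 N at z = 0.150 m. The wrist camera's depth afterwards gave the knob top at 0.150 m, and the picture shows the foot on the brass sample. A last look, from the scene camera, gave 0.151 m.

**Plug:** I took the middle of the three plugs, whose bar measured 44 x 25 mm. I pushed it in with its lugs in the slots and turned it 90° clockwise until its white line met the red mark. Then I pressed it down until the collar stopped on the rim.
- **Depth:** the bar top reads 0.102 m, which puts the plug 28 mm below the rim, fully home.
- **Hold:** at hand-in the measured push was 22 N with the grip set to 60 N, plus a 5.5 N sideways force.

**Other objects:** the cap and screwdriver looked unmoved in the last scene picture. I did not measure them again, and the arm hid the spare block there; nothing passed near it.

**Disagreement found:** the reported tool position and the wrist camera differ by a steady 1.8 mm. I aligned the plug using positions within the same image instead, and allowed for its 1.8 mm off-centre grip during the twist. My first move call was refused on its format, and the arm did not move.

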